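# Vent the fluidics air trap

### The job

Vent the air trap of the flow cytometer's fluid supply. First switch the pump off by turning the bar handle on the grey isolator box clockwise to its stop, then undo the knurled lock nut on the steel vessel's valve by its cross bar, anticlockwise all the way to its stop, and last press the freed valve pin right down, keep it down for two seconds and let it spring back up. Leave everything else on the bench where it stands.

Things in the scene. Friction and masses are not known exactly. Their poses are not given: they have to be found in the camera images.
- isolator (a joint): Angle (rad) of the pump isolator's handle: 0 is on, 1.57 (its stop) is off; it grows as the handle turns clockwise seen from above. It starts between 0 and 0.25 and stays where it is left; turning takes about 0.12 N m.
- handle_mid (a point): Centre of the black bar handle on the fixed grey isolator box (120 x 120 mm, 75 mm high), on its vertical turning axis. Bar: 100 mm long, 18 wide, 33 high, underside 87 and top 120 mm above the table, this point 103.5 mm. Own x axis: along the bar (a white line marks the +x end), z up. Under the bar is a 64 mm wide disc, top 88 mm above the table.
- lock_nut (a joint): Angle (rad) of the knurled lock nut of the vent valve: 0 is screwed tight, 4.71 (three quarters of a turn, its stop) is fully undone; it grows anticlockwise seen from above. It starts tight, stays where it is left, rises 14 mm per turn (10.5 mm in all), and takes about 0.06 N m to turn.
- nut_mid (a point): Centre of the brass lock nut (44 mm wide, 20 high) on the vertical valve axis; 114.5 mm above the table when tight. Through it goes a level steel cross bar, 130 mm long, 11 mm thick (65 mm each side), at this height along this point's own x axis; z up. It sits on a fixed steel vessel 124 mm wide, lid 68 (rim) to 76 mm high. The nut rides on the valve pin and goes down with it.
- vent_pin (a joint): How far (m) the valve pin is pressed down: 0 is up, 0.008 is right down against its stop. A spring returns it; it takes about 1.5 N to start and 7 N at the bottom. While the lock nut is tight the pin cannot go down.
- pin_top (a point): Centre of the flat top of the valve pin's round steel head (32 mm wide, 10 mm thick, on a threaded 14 mm rod), on the vertical valve axis; 158 mm above the table when the pin is up.
- carousel: Bystander, to be left alone: spare sample carousel: black disc 170 mm wide, 26 mm high, with a mushroom handle to 111 mm. Origin: centre of its underside.
- wash_bottle: Bystander, to be left alone: white bottle, 68 mm wide, 155 mm high. Origin: centre of its underside.
- tube_rack: Bystander, to be left alone: grey tube rack 70 x 180 x 45 mm, tubes to 115 mm. Origin: centre of its underside.
- screwdriver: Bystander, to be left alone: screwdriver lying flat, about 150 mm long. Origin: centre of its underside (on its long axis's middle).
- jar: Bystander, to be left alone: amber jar 68 mm wide, 75 mm high. Origin: centre of its underside.
- tip_box: Bystander, to be left alone: pipette tip box 88 x 123 x 72 mm. Origin: centre of its underside.
- vial: Bystander, to be left alone: small white bottle 48 mm wide, 100 mm high. Origin: centre of its underside.
Not all that is in view belongs to the job. Leave any green look-alike of the part that bears lock_nut alone.

How it is judged:
By the outcome, as a careful person would: the job done as asked, in the order asked, and still so for the second after the job is handed in, with the robot touching nothing.
It also fails if it takes over 67 s, if anything falls off the work surface, if the arm or the gripper's body presses on something with over 40 N, if the wrist force passes 120 N, or if a joint passes its speed limit or range.

### The arm

A 6-joint arm with a two-finger parallel gripper is mounted at the origin on the work surface. World frame = base frame: x ahead of the robot, y to its left, z up, the work surface at z = 0. Lengths are in mm, angles in degrees, forces in N, time in s.
With the tool pointing down it reaches from about 350 to 850 mm from the base axis. Payload 8.1 kg.
Tool frame: the origin (TCP) lies midway between the tips of the shut fingers; the grasp point (between the pads) lies 19 mm behind it; z points along the fingers, y is the line along which they close (so a half turn about z gives the same grasp; the last joint's range is limited). The gripper opens to 85 mm and grips with 20 to 120 N. Pads are 22 mm wide; open, the fingers measure 114 mm over their backs; the gripper's body (76 mm by 85 mm) begins 54 mm behind the grasp point. The pads swing forward as they close: fully open they stand 13 mm farther back than shut.
Start: joints at [-76.398, 7.471, 85.268, -0, 87.261, -4.893], TCP at [190.354, -569.008, 231.292] pointing down, gripper open.
Joint ranges: [-169.43, 169.43], [-51.17, 129.36], [1.28, 143.12], [-76.62, 256.62], [0, 156.53], [-152.29, 152.29]. Speed limits (degrees/s): [136.94, 136.94, 159.86, 180, 180, 180].

### API

Orientations are given as [roll, pitch, yaw] about the fixed x, y, z axes, in that order (R = Rz(yaw) Ry(pitch) Rx(roll)).
In Python, from bench import sense, snapshot, camera_params, hand_in, masks_of, pinpoint gives the robot as it stands.
- The arm moves only by the tool step_arm, never from a script. Its argument "targets" is a list of rows, each an object with "angular": the turn, a rotation vector about the tool's x, y, z scaled (see below), a list of three; "dp": the shift along the tool's x, y, z scaled (see below), a list of three; "fingers": the closure, from 0 (fully open) to 1 (shut). A call has exactly 8 rows; each row is the pose to reach, as a shift and turn from the pose commanded when the call began, along the tool's axes at that moment, turning the shorter way round; what a row does not reach only later rows make up. The controller multiplies each number of a shift by 0.2 m and each number of a turn by 180 degrees. A row lasts 1/8 s, in which the tool goes at most 62.5 mm and 10.7 degrees, less where a joint would pass 70% of its speed; a pose out of reach is approached as far as the arm can. A call with a number of a shift or a turn outside -1 to 1 is refused whole. A call with a gripper value outside its range is refused whole. The fingers move at their own pace and stop on an object; "newtons" is the grip in N (left out, the last holds). Time passes only in rows, so rows that repeat a pose let the fingers close, or fill a call up. It gives the time, the measured TCP pose, the force, the opening and the grip force at its end, in the units of the state.
- sense(): the state, without advancing time (a new reading comes with each control period).
- snapshot(name): name is "side" or "top"; returns the picture (384x512x3 uint8, blue, green, red); there is no depth.
- camera_params(name): a dict with "vfov" (degrees; the focal length in pixels is half the picture's height over the tangent of half this angle, whatever the lens; pixels are square), "cx", "cy" (the principal point, pixels), "R" (3x3) and "t" (3): a world point X has camera coordinates R X + t. Camera axes: x right, y down, z forward; pixel columns grow to the right and rows downward; lengths in mm; the calibration is good to about 2 mm. A picture is of the moment at which its call begins. camera_params takes no time and is no camera call.
- hand_in(): hands the job in; it is judged then, once.
Trained networks look in the newest picture that a camera, given by its name, has taken for a name from the list of things; names that differ only in an ending like _2 or _b are one class to them, and where a whole thing is asked for, a point or a joint stands for the part that bears it (a point fixed in the world has none). Each returns a list of dicts, best first, with "conf" (0 to 1); they miss things now and then, are a little off and sometimes report something else, mostly with a low value. They report only what shows in the picture. A call takes as long as a camera call. They do not tell look-alikes from the thing itself.
- masks_of(camera, label): "pixels" (384x512 bool, what is visible of it) and "at" ([column, row] in pixels, amid what is visible of it).
- pinpoint(camera, label): "at" ([column, row] in pixels: a listed point, or the origin of a listed thing).
The state is a dict: "time": time; "joint_pos": joint angles; "qd": joint speeds; "joint_efforts": joint torques, N m; "tool_pos": TCP position; "tcp_rot": TCP orientation; "ft_force": force on the tool from outside, world axes, zero at the start; "wrist_torque": the same for the moment, N m; "finger_gap": finger opening in mm; "grip_force": force on a finger pad.
Only numpy, scipy, OpenCV 4.12 (cv2) and the standard library are available. Lean on these libraries where they do the work, as an engineer would, in place of code of your own. Each camera call takes 0.05 s, during which the arm holds its last target. There are 200 camera calls.

## Working session

There is one attempt and no reset: what is moved stays moved. The work goes in short steps, Python scripts to look and compute and a tool call to move; the robot and the scene stay as the last step left them, time stands still between calls to the robot, and variables do not carry over. Pictures are saved under pics/ and viewed, at most 12 in all, crops included, and the job is handed in when it is done.

Besides the shell and the picture viewer there is one more tool, called as name(argument=value, ...), one argument or row to a line, values as JSON. step_arm: Moves the arm, as the interface text tells. Its arguments: {"type":"object","properties":{"targets":{"type":"array","items":{"type":"object","properties":{"angular":{"type":"array","items":{"type":"number","minimum":-1,"maximum":1}},"dp":{"type":"array","items":{"type":"number","minimum":-1,"maximum":1}},"fingers":{"type":"number"}}}},"newtons":{"type":"number"}},"required":["targets"]}

```bash
ls; mkdir -p pics; cat > h.py <<'E'
import numpy as np, cv2
from bench import *
def P(n):
    c=camera_params(n); f=192/np.tan(np.radians(c['vfov'])/2)
    K=np.array([[f,0,c['cx']],[0,f,c['cy']],[0,0,1]]); return K,np.array(c['R']),np.array(c['t'])
def tri(a,b,na='side',nb='top'):
    Ms=[]
    for n in(na,nb):
        K,R,t=P(n); Ms.append(K@np.c_[R,t])
    X=cv2.triangulatePoints(Ms[0],Ms[1],np.array(a,float).reshape(2,1),np.array(b,float).reshape(2,1)); return (X[:3]/X[3]).ravel()
def onz(n,px,z):
    K,R,t=P(n); d=R.T@np.linalg.inv(K)@np.r_[px,1]; c=-R.T@t; return c+d*(z-c[2])/d[2]
def proj(n,X):
    K,R,t=P(n); p=K@(R@np.array(X,float)+t); return p[:2]/p[2]
E
python3 - <<'E'
from h import *
s=sense(); print(s)
for n in('side','top'):
    cv2.imwrite(f'pics/{n}0.png',snapshot(n)); c=camera_params(n); print(n,c)
    for l in('handle_mid','nut_mid','pin_top'):
        print(n,l,[(np.round(d['at'],1),round(d['conf'],2)) for d in pinpoint(n,l)])
E
```

```text
pics
{'time': 0.0, 'joint_pos': array([-7.64002189e+01,  7.51596278e+00,  8.53318133e+01,  8.10398244e-04,
        8.72615740e+01, -4.89432895e+00]), 'qd': array([-0.0669015 ,  0.03300756, -0.03921756,  0.06518102,  0.02077776,
        0.03240327]), 'joint_efforts': array([-1.27120871e-03, -5.69401431e+01, -5.00554276e+01, -7.43040437e-04,
        1.49040332e-02,  1.99343901e-06]), 'tool_pos': array([ 190.20329852, -568.4533271 ,  230.21124352]), 'tcp_rot': array([-1.79891118e+02, -1.01360082e-02,  1.84940609e+01]), 'ft_force': array([-0.23892109, -0.99646928, -0.39256408]), 'wrist_torque': array([ 0.02350302, -0.00298636, -0.03535114]), 'grip_force': 0.0, 'finger_gap': 85.36486388234393}
side {'vfov': 52.56704193134898, 'cx': 261.5572302841214, 'cy': 190.03104747820967, 'R': array([[-0.92113962, -0.38914953, -0.00802752],
       [-0.1873579 ,  0.46137591, -0.86719622],
       [ 0.34117271, -0.79730478, -0.49790187]]), 't': array([521.69119272, 197.37843319, 936.34225728])}
side handle_mid [(array([291.6, 160.7]), 0.61)]
side nut_mid [(array([257.5, 234.8]), 0.9), (array([350.7, 171.7]), 0.64)]
side pin_top [(array([359.6, 158.6]), 0.65), (array([255.7, 218.7]), 0.58)]
top {'vfov': 44.831102790401275, 'cx': 253.35511080933182, 'cy': 195.3220792934044, 'R': array([[-0.01893271, -0.99979415, -0.00729438],
       [-0.99561693,  0.01952093, -0.09146504],
       [ 0.09158861,  0.00553073, -0.99578157]]), 't': array([  13.22921048,  550.30484694, 1528.77543787])}
top handle_mid [(array([316.5, 191.4]), 0.63)]
top nut_mid [(array([187.2, 213.6]), 0.58), (array([315.9, 256. ]), 0.45)]
top pin_top [(array([184.6, 213.8]), 0.7), (array([257.6, 196.5]), 0.64), (array([317.1, 255.4]), 0.51)]
```

View pics/side0.png

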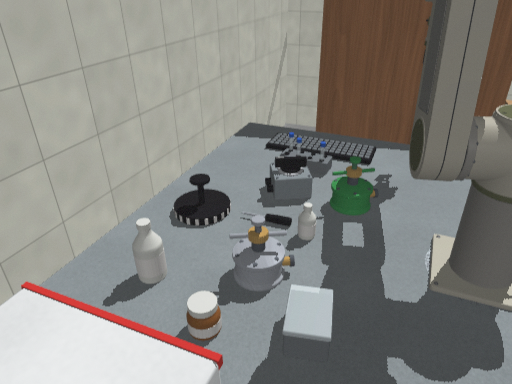

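View pics/top0.png

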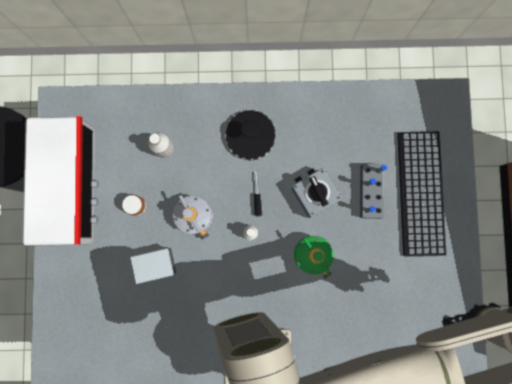

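Steel vessel is at top (190,214) / side (258,250). The green look-alike is at top (315,256) / side (352,190), and the isolator is at top (318,190) / side (291,180). Pin-top confusers are the vial at top (251,232) and the carousel knob. I choose the steel vessel and check it in one crop.

```bash
python3 - <<'E'
from h import *
a=cv2.imread('pics/side0.png');b=cv2.imread('pics/top0.png')
def cr(i,x,y,w=80,h=60): return cv2.resize(i[y-h//2:y+h//2,x-w//2:x+w//2],(400,300),interpolation=cv2.INTER_CUBIC)
cv2.imwrite('pics/c1.png',np.vstack([np.hstack([cr(a,258,245),cr(a,291,172)]),np.hstack([cr(b,190,214),cr(b,318,190)])]))
H=tri((291.6,160.7),(316.5,191.4));N=tri((257.5,234.8),(187.2,213.6));T=tri((255.7,218.7),(184.6,213.8))
for X in(H,N,T): print(X.round(1),proj('side',X).round(1),proj('top',X).round(1))
print(onz('top',(316.5,191.4),103.5),onz('top',(187.2,213.6),114.5),onz('top',(184.6,213.8),158),onz('side',(255.7,218.7),158),onz('side',(257.5,234.8),114.5))
for l in('carousel','wash_bottle','tube_rack','screwdriver','jar','tip_box','vial'):
    r=pinpoint('top',l); print(l,[(onz('top',d['at'],0).round(),round(d['conf'],2)) for d in r[:2]])
E
```

```text
[ 549.2 -197.7  110.8] [290.7 160.6] [316.7 192. ]
[487.8 210.  117.7] [257.  234.7] [187.3 213.8]
[487.  212.1 162.5] [256.7 218.8] [184.4 213.3]
[ 551.81896093 -198.13200569  103.5       ] [488.73101467 210.78580423 114.5       ] [485.8702706 212.2461606 158.       ] [491.82429825 206.48527596 158.        ] [488.38748561 205.83879796 114.5       ]
carousel [(array([763.,  19.,   0.]), 0.88)]
wash_bottle [(array([719., 305.,   0.]), 0.73), (array([506., 236.,   0.]), 0.54)]
tube_rack [(array([ 558., -396.,    0.]), 0.79)]
screwdriver [(array([555.,  -6.,   0.]), 0.79)]
jar [(array([521., 392.,   0.]), 0.8)]
tip_box [(array([330., 331.,   0.]), 0.7), (array([547., -12.,   0.]), 0.2)]
vial [(array([433.,  15.,   0.]), 0.48)]
```

View pics/c1.png

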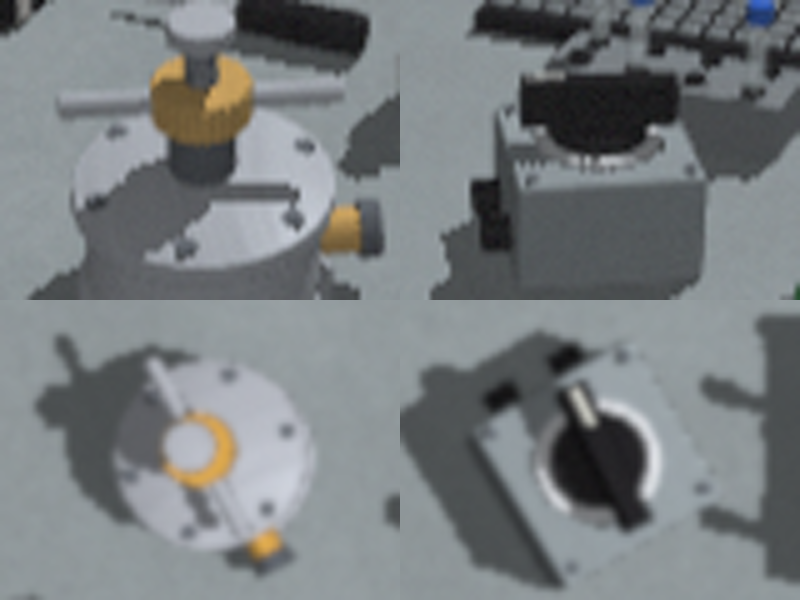

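The crops show the grey isolator with its black bar (white line at the upper end, top view about (313,177)) and the steel vessel with its brass nut and cross bar from (181,196) to (199,233). The choice holds. Next I work out the bar headings and the first move.

```bash
cat >> h.py <<'E'
def go(x,y,z,yaw):
    s=sense(); p=s['tool_pos']; w=np.radians(s['tcp_rot'][2]); d=np.array([x,y,z])-p
    t=[np.cos(w)*d[0]+np.sin(w)*d[1], np.sin(w)*d[0]-np.cos(w)*d[1], -d[2]]
    dy=yaw-s['tcp_rot'][2]
    print('pose',p.round(1),s['tcp_rot'].round(1),'j6',s['joint_pos'][5].round(1),'dp',(np.array(t)/200).round(3),'angz',round(-dy/180,3),'dyaw',round(dy,1))
E
python3 - <<'E'
from h import *
b=cv2.imread('pics/top0.png')
# handle: dark pixels on plane; print ends from my reading
for e0,e1,z in(((313.4,176),(326.4,204),120),((181,196.4),(199,233),114.5)):
    A=onz('top',e0,z);B=onz('top',e1,z);d=A-B;print(A.round(),B.round(),((A+B)/2).round(1),np.linalg.norm(d).round(),np.degrees(np.arctan2(d[1],d[0])).round(1))
go(550,-198,200,25)
E
```

```text
[ 599. -188.  120.] [ 510. -226.  120.] [ 554.5 -206.7  120. ] 97.0 23.1
[543. 230. 114.] [427. 174. 114.] [485.3 202.1 114.5] 129.0 25.7
pose [ 190.4 -569.   231.3] [180.    0.   18.5] j6 -4.9 dp [ 2.294 -1.189  0.157] angz -0.036 dyaw 6.5
```

```bash
python3 - <<'E'
from h import *
b=cv2.imread('pics/top0.png');a=cv2.imread('pics/side0.png')
def blob(i,m,x,y,r=24):
    k=np.zeros(i.shape[:2],bool);k[y-r:y+r,x-r:x+r]=1
    n,l,s,c=cv2.connectedComponentsWithStats((m&k).astype(np.uint8)); 
    for j in range(1,n):
        if s[j,4]>15: print(s[j],c[j].round(1))
hs=lambda i:cv2.cvtColor(i,cv2.COLOR_BGR2HSV)
for n,i,H,N in(('top',b,(318,190),(190,214)),('side',a,(291,165),(258,235))):
    h=hs(i); print(n,'dark'); blob(i,h[...,2]<45,*H)
    print(n,'brass'); blob(i,(h[...,0]>8)&(h[...,0]<30)&(h[...,1]>110)&(h[...,2]>60),*N)
# vessel/box silhouettes via nets
for l in('isolator','lock_nut','vent_pin'):
  for n in('top','side'):
    for d in masks_of(n,l)[:3]:
        v,u=np.nonzero(d['pixels']); print(l,n,round(d['conf'],2),u.min(),u.max(),v.min(),v.max(),u.mean().round(1),v.mean().round(1),len(u))
for X in((550,-200,103.5),(550,-205,103.5),(488,204,124),(488,210,124),(488,207,158)): print(X,proj('top',X).round(1),proj('side',X).round(1))
E
```

```text
top dark
[308 170   6   4  18] [310.3 171.4]
[295 177   6   5  20] [297.6 178.8]
[309 179  17  26 251] [317.4 192.5]
top brass
[184 207  13  14  53] [192.  214.7]
[200 230   6   6  21] [202.6 232.5]
side dark
[267 143  20   7  85] [276.1 146.4]
[301 149  14   6  37] [307.9 150.9]
[275 156  32  17 376] [290.7 163.4]
[267 178   6  11  50] [269.  183.8]
side brass
[248 227  20  17 231] [257.9 235.2]
isolator top 0.65 308 328 176 206 317.7 191.5 419
isolator side 0.87 275 306 157 173 290.7 163.7 440
isolator side 0.6 132 167 218 283 148.6 254.0 1656
lock_nut top 0.61 304 328 238 272 314.5 253.9 237
lock_nut top 0.6 180 199 197 231 191.5 215.8 133
lock_nut side 0.91 230 286 228 243 257.9 235.5 440
lock_nut side 0.61 334 372 167 176 351.9 172.1 185
vent_pin top 0.66 304 328 239 272 315.7 255.4 319
vent_pin top 0.58 180 199 197 231 189.8 214.7 246
vent_pin side 0.74 332 374 157 177 353.4 169.2 363
vent_pin side 0.65 230 285 216 243 257.3 232.1 628
vent_pin side 0.24 173 231 174 225 201.6 204.3 1916
(550, -200, 103.5) [317.1 192. ] [290.6 162.4]
(550, -205, 103.5) [318.7 191.9] [291.1 161.7]
(488, 204, 124) [188.9 213.6] [257.9 231. ]
(488, 210, 124) [187.  213.7] [256.9 232.4]
(488, 207, 158) [186.3 213.1] [257.2 219.2]
```

step_arm(
  targets=[
    {"dp": [0.1, -0.05, 0], "angular": [0, 0, 0], "fingers": 0},
    {"dp": [0.3, -0.15, 0], "angular": [0, 0, 0], "fingers": 0},
    {"dp": [0.45, -0.23, 0], "angular": [0, 0, 0], "fingers": 0},
    {"dp": [0.6, -0.3, 0], "angular": [0, 0, 0], "fingers": 0},
    {"dp": [0.75, -0.38, 0], "angular": [0, 0, 0], "fingers": 0},
    {"dp": [0.85, -0.43, 0], "angular": [0, 0, 0], "fingers": 0},
    {"dp": [0.95, -0.48, 0], "angular": [0, 0, 0], "fingers": 0},
    {"dp": [1.0, -0.5, 0], "angular": [0, 0, 0], "fingers": 0},
  ],
)

```text
time: 2.05
tool_pos: [349.5, -409.2, 231.4]
tcp_rot: [180.0, -0.0, 18.6]
ft_force: [0.3, -0.7, 0.2]
finger_gap: 85.3
grip_force: 0.0
```

step_arm(
  targets=[
    {"dp": [0.1, -0.05, 0], "angular": [0, 0, 0], "fingers": 0},
    {"dp": [0.3, -0.15, 0], "angular": [0, 0, 0], "fingers": 0},
    {"dp": [0.45, -0.23, 0], "angular": [0, 0, 0], "fingers": 0},
    {"dp": [0.6, -0.3, 0], "angular": [0, 0, 0], "fingers": 0},
    {"dp": [0.75, -0.38, 0], "angular": [0, 0, 0], "fingers": 0},
    {"dp": [0.85, -0.43, 0], "angular": [0, 0, 0], "fingers": 0},
    {"dp": [0.95, -0.48, 0], "angular": [0, 0, 0], "fingers": 0},
    {"dp": [1.0, -0.5, 0], "angular": [0, 0, 0], "fingers": 0},
  ],
)

```text
time: 3.05
tool_pos: [506.9, -251.5, 231.2]
tcp_rot: [-180.0, -0.0, 18.6]
ft_force: [-1.0, -0.3, 1.2]
finger_gap: 85.1
grip_force: 0.0
```

step_arm(
  targets=[
    {"dp": [0.1, -0.06, 0.02], "angular": [0, 0, 0], "fingers": 0},
    {"dp": [0.2, -0.12, 0.05], "angular": [0, 0, -0.02], "fingers": 0},
    {"dp": [0.294, -0.173, 0.1], "angular": [0, 0, -0.03], "fingers": 0},
    {"dp": [0.294, -0.173, 0.15], "angular": [0, 0, -0.03], "fingers": 0},
    {"dp": [0.294, -0.173, 0.2], "angular": [0, 0, -0.03], "fingers": 0},
    {"dp": [0.294, -0.173, 0.25], "angular": [0, 0, -0.03], "fingers": 0},
    {"dp": [0.294, -0.173, 0.25], "angular": [0, 0, -0.03], "fingers": 0},
    {"dp": [0.294, -0.173, 0.25], "angular": [0, 0, -0.03], "fingers": 0},
  ],
)

```text
time: 4.05
tool_pos: [551.0, -201.4, 181.6]
tcp_rot: [180.0, -0.0, 23.9]
ft_force: [0.2, 1.2, -0.6]
finger_gap: 85.4
grip_force: 0.0
```

```bash
python3 - <<'E'
from h import *
a=snapshot('side');b=snapshot('top');go(551,-201,96,24);print(sense()['time'],proj('top',sense()['tool_pos']),proj('side',sense()['tool_pos']))
cv2.imwrite('pics/c2.png',np.hstack([cv2.resize(i[y-40:y+40,x-40:x+40],(400,400),interpolation=2) for i,x,y in((a,291,150),(b,318,190))]))
E
```

```text
pose [ 551.3 -201.3  182. ] [180.   -0.   23.9] j6 41.1 dp [-0.001 -0.002  0.43 ] angz -0.001 dyaw 0.1
4.15 [320.91269923 188.93816405] [291.09584298 139.05461275]
```

View pics/c2.png

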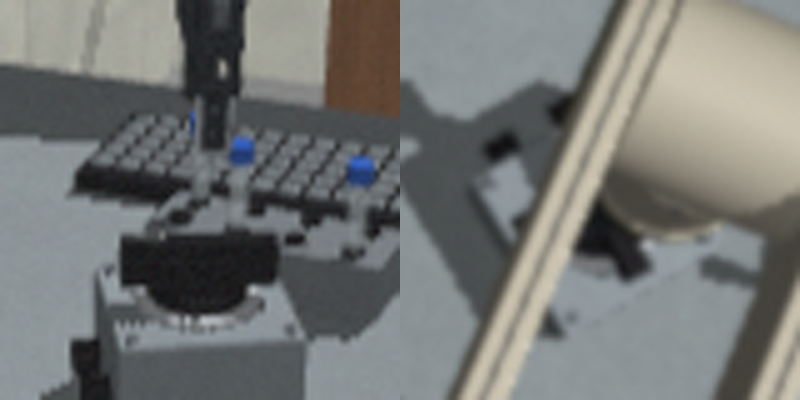

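The fingers stand over the bar (side crop about (211,100) above the bar at (200,260)), edge-on to it as wanted. Going down to grip.

step_arm(
  newtons=25,
  targets=[
    {"dp": [0, 0, 0.1], "angular": [0, 0, 0], "fingers": 0},
    {"dp": [0, 0, 0.2], "angular": [0, 0, 0], "fingers": 0},
    {"dp": [0, 0, 0.3], "angular": [0, 0, 0], "fingers": 0},
    {"dp": [0, 0, 0.38], "angular": [0, 0, 0], "fingers": 0},
    {"dp": [0, 0, 0.42], "angular": [0, 0, 0], "fingers": 0},
    {"dp": [0, 0, 0.42], "angular": [0, 0, 0], "fingers": 0.4},
    {"dp": [0, 0, 0.42], "angular": [0, 0, 0], "fingers": 1},
    {"dp": [0, 0, 0.42], "angular": [0, 0, 0], "fingers": 1},
  ],
)

```text
time: 5.15
tool_pos: [551.7, -201.3, 98.3]
tcp_rot: [179.9, -0.1, 23.9]
ft_force: [0.2, -0.2, 0.6]
finger_gap: 32.0
grip_force: 0.0
```

step_arm(
  targets=[
    {"dp": [0, 0, 0], "angular": [0, 0, 0], "fingers": 1},
    {"dp": [0, 0, 0], "angular": [0, 0, 0], "fingers": 1},
    {"dp": [0, 0, 0], "angular": [0, 0, 0], "fingers": 1},
    {"dp": [0, 0, 0], "angular": [0, 0, 0.03], "fingers": 1},
    {"dp": [0, 0, 0], "angular": [0, 0, 0.06], "fingers": 1},
    {"dp": [0, 0, 0], "angular": [0, 0, 0.09], "fingers": 1},
    {"dp": [0, 0, 0], "angular": [0, 0, 0.12], "fingers": 1},
    {"dp": [0, 0, 0], "angular": [0, 0, 0.15], "fingers": 1},
  ],
)

```text
time: 6.15
tool_pos: [552.0, -201.9, 98.5]
tcp_rot: [179.9, -0.1, -3.3]
ft_force: [1.7, -2.5, 1.3]
finger_gap: 17.3
grip_force: 32.4
```

```bash
python3 -c "
from h import *
go(551,-201,98,-66);s=sense();print(s['ft_force'],s['wrist_torque'],s['finger_gap'],s['grip_force'])"
```

```text
pose [ 552.  -201.9   98.5] [ 1.799e+02 -1.000e-01 -3.300e+00] j6 68.2 dp [-0.005 -0.004  0.003] angz 0.348 dyaw -62.7
[ 1.74281001 -2.48914367  1.29914048] [-0.24023293 -0.19729227  0.19181408] 17.30413963116435 32.35469341278076
```

step_arm(
  targets=[
    {"dp": [0, 0, 0], "angular": [0, 0, 0.05], "fingers": 1},
    {"dp": [0, 0, 0], "angular": [0, 0, 0.1], "fingers": 1},
    {"dp": [0, 0, 0], "angular": [0, 0, 0.15], "fingers": 1},
    {"dp": [0, 0, 0], "angular": [0, 0, 0.2], "fingers": 1},
    {"dp": [0, 0, 0], "angular": [0, 0, 0.24], "fingers": 1},
    {"dp": [0, 0, 0], "angular": [0, 0, 0.27], "fingers": 1},
    {"dp": [0, 0, 0], "angular": [0, 0, 0.28], "fingers": 1},
    {"dp": [0, 0, 0], "angular": [0, 0, 0.28], "fingers": 1},
  ],
)

```text
time: 7.15
tool_pos: [552.6, -201.0, 98.5]
tcp_rot: [-179.9, -0.1, -53.5]
ft_force: [5.5, 1.6, 1.0]
finger_gap: 17.3
grip_force: 32.3
```

```bash
python3 -c "
from h import *
go(551,-201,98,-66);s=sense();print(s['ft_force'],s['wrist_torque'],s['finger_gap'],s['grip_force'])"
```

```text
pose [ 552.6 -201.    98.5] [-1.799e+02 -1.000e-01 -5.350e+01] j6 118.4 dp [-0.005  0.007  0.003] angz 0.07 dyaw -12.5
[5.50846486 1.5503998  1.02424907] [ 0.37481832 -0.94162365 -0.09030173] 17.342569175584746 32.326450645923615
```

step_arm(
  targets=[
    {"dp": [0, 0, 0], "angular": [0, 0, 0.015], "fingers": 1},
    {"dp": [0, 0, 0], "angular": [0, 0, 0.03], "fingers": 1},
    {"dp": [0, 0, 0], "angular": [0, 0, 0.045], "fingers": 1},
    {"dp": [0, 0, 0], "angular": [0, 0, 0.055], "fingers": 1},
    {"dp": [0, 0, 0], "angular": [0, 0, 0.065], "fingers": 1},
    {"dp": [0, 0, 0], "angular": [0, 0, 0.075], "fingers": 1},
    {"dp": [0, 0, 0], "angular": [0, 0, 0.08], "fingers": 1},
    {"dp": [0, 0, 0], "angular": [0, 0, 0.085], "fingers": 1},
  ],
)

```text
time: 8.15
tool_pos: [551.9, -199.5, 98.8]
tcp_rot: [-179.9, 0.1, -68.6]
ft_force: [0.3, 8.5, 9.4]
finger_gap: 17.5
grip_force: 93.6
```

```bash
python3 -c "
from h import *
go(551,-201,98,-66);s=sense();print(s['ft_force'],s['wrist_torque'],s['finger_gap'],s['grip_force'])"
```

```text
pose [ 551.9 -199.5   98.8] [-1.799e+02  1.000e-01 -6.860e+01] j6 133.7 dp [0.005 0.007 0.004] angz -0.015 dyaw 2.6
[0.32145855 8.52747212 9.43380598] [1.6235484  0.16004353 1.12819272] 17.456746378087406 93.64504441909958
```

The torque rose to 1.1 N m, so the handle is at its stop. Release and lift.

step_arm(
  targets=[
    {"dp": [0, 0, 0], "angular": [0, 0, -0.01], "fingers": 1},
    {"dp": [0, 0, 0], "angular": [0, 0, -0.01], "fingers": 0.3},
    {"dp": [0, 0, 0], "angular": [0, 0, -0.01], "fingers": 0.3},
    {"dp": [0, 0, 0], "angular": [0, 0, -0.01], "fingers": 0.3},
    {"dp": [0, 0, -0.15], "angular": [0, 0, -0.01], "fingers": 0.3},
    {"dp": [0, 0, -0.35], "angular": [0, 0, -0.01], "fingers": 0.3},
    {"dp": [0, 0, -0.5], "angular": [0, 0, -0.01], "fingers": 0.3},
    {"dp": [0, 0, -0.55], "angular": [0, 0, -0.01], "fingers": 0.3},
  ],
)

```text
time: 9.15
tool_pos: [552.0, -201.7, 209.7]
tcp_rot: [-179.9, -0.2, -67.0]
ft_force: [0.1, 0.3, 0.2]
finger_gap: 59.2
grip_force: 0.0
```

```bash
python3 -c "
from h import *
go(487,204,205,56);s=sense();print(s['finger_gap'],s['joint_pos'])"
```

```text
pose [ 552.  -201.7  209.7] [-179.9   -0.2  -67. ] j6 132.0 dp [-1.994 -0.492  0.024] angz -0.683 dyaw 123.0
59.24195932191274 [-2.50644758e+01  5.97397999e+00  8.91413480e+01 -7.61643382e-03
  8.46740123e+01  1.31965902e+02]
```

step_arm(
  targets=[
    {"dp": [-0.1, -0.025, 0], "angular": [0, 0, -0.055], "fingers": 0.3},
    {"dp": [-0.25, -0.06, 0], "angular": [0, 0, -0.11], "fingers": 0.3},
    {"dp": [-0.4, -0.1, 0], "angular": [0, 0, -0.165], "fingers": 0.3},
    {"dp": [-0.55, -0.135, 0], "angular": [0, 0, -0.22], "fingers": 0.3},
    {"dp": [-0.7, -0.17, 0], "angular": [0, 0, -0.275], "fingers": 0.3},
    {"dp": [-0.85, -0.21, 0], "angular": [0, 0, -0.33], "fingers": 0.3},
    {"dp": [-0.95, -0.235, 0], "angular": [0, 0, -0.385], "fingers": 0.3},
    {"dp": [-1, -0.246, 0], "angular": [0, 0, -0.44], "fingers": 0.3},
  ],
)

```text
time: 10.15
tool_pos: [517.2, 3.5, 205.7]
tcp_rot: [-180.0, 0.1, 12.6]
ft_force: [-0.2, 0.4, 0.3]
finger_gap: 59.7
grip_force: 0.0
```

```bash
python3 -c "
from h import *
go(487,204,205,56)"
```

```text
pose [517.2   3.5 205.7] [-1.80e+02  1.00e-01  1.26e+01] j6 72.1 dp [ 0.071 -1.012  0.004] angz -0.241 dyaw 43.4
```

step_arm(
  targets=[
    {"dp": [0.01, -0.12, 0], "angular": [0, 0, -0.04], "fingers": 0.3},
    {"dp": [0.02, -0.3, 0], "angular": [0, 0, -0.09], "fingers": 0.3},
    {"dp": [0.03, -0.48, 0], "angular": [0, 0, -0.14], "fingers": 0.3},
    {"dp": [0.04, -0.65, 0], "angular": [0, 0, -0.19], "fingers": 0.3},
    {"dp": [0.06, -0.8, 0], "angular": [0, 0, -0.241], "fingers": 0.3},
    {"dp": [0.071, -0.93, 0], "angular": [0, 0, -0.241], "fingers": 0.3},
    {"dp": [0.071, -1.0, 0], "angular": [0, 0, -0.241], "fingers": 0.3},
    {"dp": [0.071, -1.0, 0], "angular": [0, 0, -0.241], "fingers": 0.3},
  ],
)

```text
time: 11.15
tool_pos: [489.3, 201.1, 206.4]
tcp_rot: [-180.0, 0.1, 55.6]
ft_force: [-0.6, -0.7, 0.6]
finger_gap: 59.9
grip_force: 0.0
```

```bash
python3 - <<'E'
from h import *
a=snapshot('side');b=snapshot('top');go(487,204,98,56);s=sense();print(s['joint_pos'][[0,5]],s['finger_gap'],proj('side',s['tool_pos']),proj('top',s['tool_pos']))
cv2.imwrite('pics/c3.png',np.hstack([cv2.resize(i[y-40:y+40,x-40:x+40],(400,400),interpolation=2) for i,x,y in((a,258,225),(b,318,190))]))
E
```

```text
pose [489.8 200.1 206.9] [-180.     0.    55.6] j6 51.1 dp [ 0.008 -0.022  0.544] angz -0.002 dyaw 0.4
[16.68697604 51.13283628] 59.56957743974836 [257.39602041 198.60824807] [186.15238769 211.52709349]
```

View pics/c3.png

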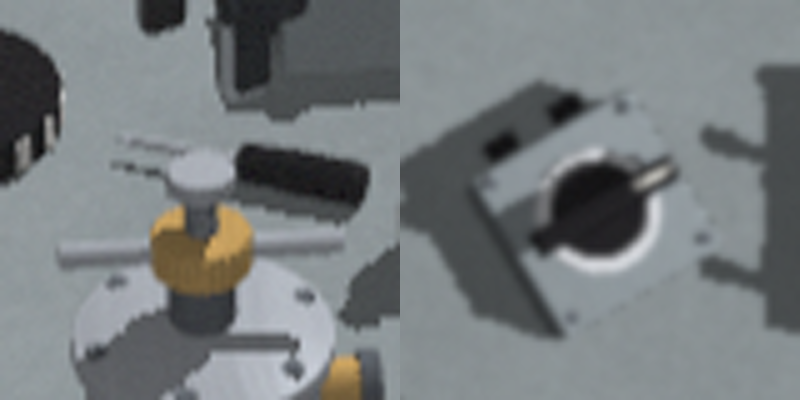

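The isolator handle in the right crop lies at 90° to its start. The gripper in the left crop is centred over the pin head at (200,172). Descend around the nut.

step_arm(
  targets=[
    {"dp": [0.008, -0.022, 0.0], "angular": [0, 0, 0], "fingers": 0.3},
    {"dp": [0.008, -0.022, 0.1], "angular": [0, 0, 0], "fingers": 0.3},
    {"dp": [0.008, -0.022, 0.2], "angular": [0, 0, 0], "fingers": 0.3},
    {"dp": [0.008, -0.022, 0.3], "angular": [0, 0, 0], "fingers": 0.3},
    {"dp": [0.008, -0.022, 0.4], "angular": [0, 0, 0], "fingers": 0.3},
    {"dp": [0.008, -0.022, 0.48], "angular": [0, 0, 0], "fingers": 0.3},
    {"dp": [0.008, -0.022, 0.545], "angular": [0, 0, 0], "fingers": 0.3},
    {"dp": [0.008, -0.022, 0.545], "angular": [0, 0, 0], "fingers": 0.3},
  ],
)

```text
time: 12.25
tool_pos: [486.2, 204.3, 96.9]
tcp_rot: [-179.9, 0.1, 55.6]
ft_force: [-0.9, 0.5, -0.2]
finger_gap: 60.1
grip_force: 0.0
```

```bash
python3 - <<'E'
from h import *
a=snapshot('side');go(487,204,98,246);s=sense();print(s['ft_force'])
cv2.imwrite('pics/c4.png',cv2.resize(a[185:285,208:308],(500,500),interpolation=2))
E
```

```text
pose [486.9 204.5  97.9] [-180.     0.    55.6] j6 51.6 dp [-0.002  0.002 -0.   ] angz -1.058 dyaw 190.4
[-0.8246711  -0.23745624 -0.98211802]
```

View pics/c4.png

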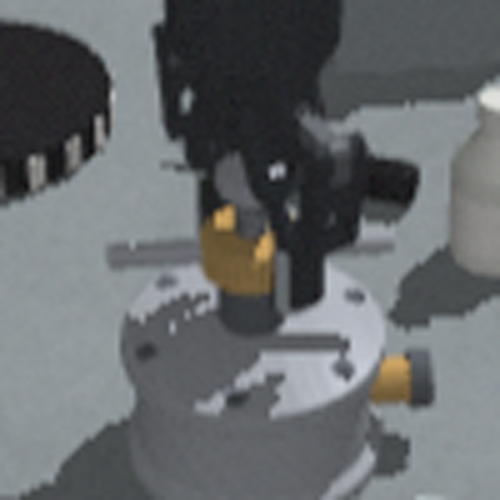

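step_arm(
  targets=[
    {"dp": [0, 0, 0], "angular": [0, 0, -0.04], "fingers": 0.3},
    {"dp": [0, 0, 0], "angular": [0, 0, -0.08], "fingers": 0.3},
    {"dp": [0, 0, 0], "angular": [0, 0, -0.12], "fingers": 0.3},
    {"dp": [0, 0, 0], "angular": [0, 0, -0.16], "fingers": 0.3},
    {"dp": [0, 0, 0], "angular": [0, 0, -0.2], "fingers": 0.3},
    {"dp": [0, 0, 0], "angular": [0, 0, -0.24], "fingers": 0.3},
    {"dp": [0, 0, 0], "angular": [0, 0, -0.28], "fingers": 0.3},
    {"dp": [0, 0, 0], "angular": [0, 0, -0.32], "fingers": 0.3},
  ],
)

```text
time: 13.3
tool_pos: [488.2, 204.8, 99.8]
tcp_rot: [179.9, 0.0, 113.4]
ft_force: [-0.1, -0.9, 1.4]
finger_gap: 59.8
grip_force: 1.3
```

```bash
python3 - <<'E'
from h import *
a=snapshot('side');go(487,204,98,246);s=sense();print(s['ft_force'],s['wrist_torque'],s['finger_gap'])
cv2.imwrite('pics/c5.png',cv2.resize(a[185:285,208:308],(500,500),interpolation=2))
E
```

```text
pose [488.2 204.9  99.8] [179.9   0.  113.8] j6 -6.5 dp [-0.001 -0.007  0.009] angz -0.735 dyaw 132.2
[ 0.77301141 -0.5234891   0.54615415] [-0.00326087 -0.06226038 -0.03732948] 59.92867133002079
```

View pics/c5.png

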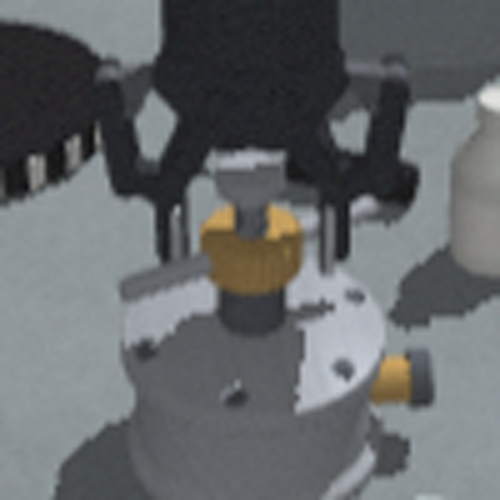

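The left-hand crop shows the cross bar being pushed around (left arm now at (165,275)), with the fingers on both sides of the nut. Carry on.

step_arm(
  targets=[
    {"dp": [0, 0, 0], "angular": [0, 0, -0.05], "fingers": 0.3},
    {"dp": [0, 0, 0], "angular": [0, 0, -0.1], "fingers": 0.3},
    {"dp": [0, 0, 0], "angular": [0, 0, -0.15], "fingers": 0.3},
    {"dp": [0, 0, 0], "angular": [0, 0, -0.2], "fingers": 0.3},
    {"dp": [0, 0, 0], "angular": [0, 0, -0.25], "fingers": 0.3},
    {"dp": [0, 0, 0], "angular": [0, 0, -0.3], "fingers": 0.3},
    {"dp": [0, 0, 0], "angular": [0, 0, -0.35], "fingers": 0.3},
    {"dp": [0, 0, 0], "angular": [0, 0, -0.38], "fingers": 0.3},
  ],
)

```text
time: 14.35
tool_pos: [488.8, 205.2, 100.1]
tcp_rot: [179.9, 0.2, -178.3]
ft_force: [1.9, 0.7, 3.2]
finger_gap: 59.9
grip_force: 1.3
```

step_arm(
  targets=[
    {"dp": [0, 0, 0], "angular": [0, 0, -0.05], "fingers": 0.3},
    {"dp": [0, 0, 0], "angular": [0, 0, -0.1], "fingers": 0.3},
    {"dp": [0, 0, 0], "angular": [0, 0, -0.15], "fingers": 0.3},
    {"dp": [0, 0, 0], "angular": [0, 0, -0.2], "fingers": 0.3},
    {"dp": [0, 0, 0], "angular": [0, 0, -0.25], "fingers": 0.3},
    {"dp": [0, 0, 0], "angular": [0, 0, -0.3], "fingers": 0.3},
    {"dp": [0, 0, 0], "angular": [0, 0, -0.35], "fingers": 0.3},
    {"dp": [0, 0, 0], "angular": [0, 0, -0.35], "fingers": 0.3},
  ],
)

```text
time: 15.35
tool_pos: [487.9, 205.0, 99.4]
tcp_rot: [-179.9, 0.1, -115.6]
ft_force: [0.5, -0.2, 1.1]
finger_gap: 59.6
grip_force: 0.3
```

```bash
python3 - <<'E'
from h import *
a=snapshot('side');go(487,204,165,246);s=sense();print(s['ft_force'],s['wrist_torque'],s['finger_gap'],s['time'])
cv2.imwrite('pics/c6.png',cv2.resize(a[185:285,208:308],(500,500),interpolation=2))
E
```

```text
pose [487.7 204.9  99.1] [-1.799e+02  1.000e-01 -1.157e+02] j6 -137.1 dp [ 0.005  0.001 -0.33 ] angz -2.009 dyaw 361.7
[0.01654391 1.08741615 0.55307306] [ 0.10430253 -0.00800807  0.01453645] 59.93163710536885 15.4
```

View pics/c6.png

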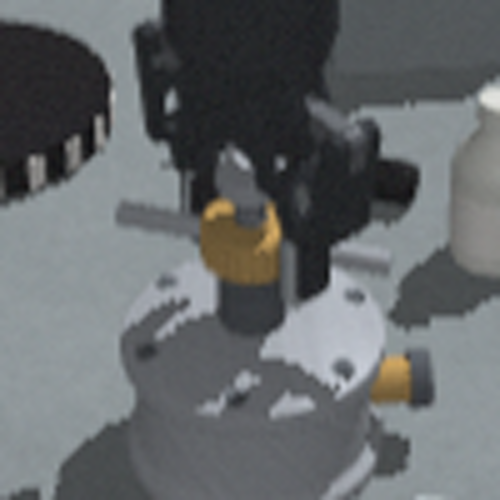

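Bar has turned roughly 155°. Lift above the bar, turn back, and take a second stroke.

step_arm(
  targets=[
    {"dp": [0, 0, -0.1], "angular": [0, 0, 0.01], "fingers": 0.3},
    {"dp": [0, 0, -0.22], "angular": [0, 0, 0.01], "fingers": 0.3},
    {"dp": [0, 0, -0.22], "angular": [0, 0, 0.05], "fingers": 0.3},
    {"dp": [0, 0, -0.22], "angular": [0, 0, 0.1], "fingers": 0.3},
    {"dp": [0, 0, -0.22], "angular": [0, 0, 0.155], "fingers": 0.3},
    {"dp": [0, 0, -0.22], "angular": [0, 0, 0.21], "fingers": 0.3},
    {"dp": [0, 0, -0.22], "angular": [0, 0, 0.265], "fingers": 0.3},
    {"dp": [0, 0, -0.22], "angular": [0, 0, 0.32], "fingers": 0.3},
  ],
)

```text
time: 16.4
tool_pos: [487.1, 204.5, 142.3]
tcp_rot: [-180.0, -0.0, -173.6]
ft_force: [0.6, 0.2, -0.6]
finger_gap: 59.8
grip_force: 0.0
```

step_arm(
  targets=[
    {"dp": [0, 0, 0], "angular": [0, 0, 0.055], "fingers": 0.3},
    {"dp": [0, 0, 0], "angular": [0, 0, 0.11], "fingers": 0.3},
    {"dp": [0, 0, 0], "angular": [0, 0, 0.165], "fingers": 0.3},
    {"dp": [0, 0, 0], "angular": [0, 0, 0.22], "fingers": 0.3},
    {"dp": [0, 0, 0], "angular": [0, 0, 0.275], "fingers": 0.3},
    {"dp": [0, 0, 0], "angular": [0, 0, 0.33], "fingers": 0.3},
    {"dp": [0, 0, 0], "angular": [0, 0, 0.385], "fingers": 0.3},
    {"dp": [0, 0, 0], "angular": [0, 0, 0.44], "fingers": 0.3},
  ],
)

```text
time: 17.4
tool_pos: [487.1, 204.5, 142.3]
tcp_rot: [-180.0, 0.0, 107.2]
ft_force: [0.3, 0.0, -0.7]
finger_gap: 60.1
grip_force: 0.0
```

step_arm(
  targets=[
    {"dp": [0, 0, 0], "angular": [0, 0, 0.055], "fingers": 0.3},
    {"dp": [0, 0, 0], "angular": [0, 0, 0.11], "fingers": 0.3},
    {"dp": [0, 0, 0], "angular": [0, 0, 0.165], "fingers": 0.3},
    {"dp": [0, 0, 0], "angular": [0, 0, 0.22], "fingers": 0.3},
    {"dp": [0, 0, 0], "angular": [0, 0, 0.275], "fingers": 0.3},
    {"dp": [0, 0, 0], "angular": [0, 0, 0.295], "fingers": 0.3},
    {"dp": [0, 0, 0], "angular": [0, 0, 0.295], "fingers": 0.3},
    {"dp": [0, 0, 0], "angular": [0, 0, 0.295], "fingers": 0.3},
  ],
)

```text
time: 18.4
tool_pos: [487.1, 204.6, 142.3]
tcp_rot: [180.0, 0.0, 54.7]
ft_force: [0.5, 0.4, -0.2]
finger_gap: 59.7
grip_force: 0.0
```

```bash
python3 - <<'E'
from h import *
a=snapshot('side');go(487,204.5,102,54);s=sense();print(s['ft_force'],s['time'])
cv2.imwrite('pics/c7.png',cv2.resize(a[185:285,208:308],(500,500),interpolation=2))
E
```

```text
pose [487.1 204.6 142.3] [180.    0.   54.7] j6 52.6 dp [-0.001 -0.     0.201] angz 0.004 dyaw -0.7
[-0.59931312  0.47815797  0.05113775] 18.45
```

View pics/c7.png

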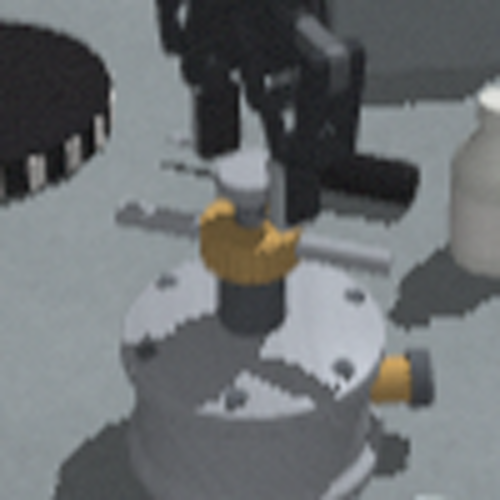

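The bar lies from (120,213) to (388,262) with the fingers clear of it. Descend and begin the second stroke.

step_arm(
  targets=[
    {"dp": [0, 0, 0.08], "angular": [0, 0, 0], "fingers": 0.3},
    {"dp": [0, 0, 0.16], "angular": [0, 0, 0], "fingers": 0.3},
    {"dp": [0, 0, 0.2], "angular": [0, 0, 0], "fingers": 0.3},
    {"dp": [0, 0, 0.2], "angular": [0, 0, -0.03], "fingers": 0.3},
    {"dp": [0, 0, 0.2], "angular": [0, 0, -0.08], "fingers": 0.3},
    {"dp": [0, 0, 0.2], "angular": [0, 0, -0.13], "fingers": 0.3},
    {"dp": [0, 0, 0.2], "angular": [0, 0, -0.18], "fingers": 0.3},
    {"dp": [0, 0, 0.2], "angular": [0, 0, -0.23], "fingers": 0.3},
  ],
)

```text
time: 19.45
tool_pos: [487.0, 204.4, 101.8]
tcp_rot: [-180.0, 0.0, 96.4]
ft_force: [0.2, -1.7, 1.6]
finger_gap: 59.9
grip_force: 1.4
```

step_arm(
  targets=[
    {"dp": [0, 0, 0], "angular": [0, 0, -0.05], "fingers": 0.3},
    {"dp": [0, 0, 0], "angular": [0, 0, -0.1], "fingers": 0.3},
    {"dp": [0, 0, 0], "angular": [0, 0, -0.15], "fingers": 0.3},
    {"dp": [0, 0, 0], "angular": [0, 0, -0.2], "fingers": 0.3},
    {"dp": [0, 0, 0], "angular": [0, 0, -0.25], "fingers": 0.3},
    {"dp": [0, 0, 0], "angular": [0, 0, -0.3], "fingers": 0.3},
    {"dp": [0, 0, 0], "angular": [0, 0, -0.35], "fingers": 0.3},
    {"dp": [0, 0, 0], "angular": [0, 0, -0.38], "fingers": 0.3},
  ],
)

```text
time: 20.45
tool_pos: [488.1, 204.7, 102.6]
tcp_rot: [180.0, 0.1, 164.7]
ft_force: [2.7, -0.1, 1.4]
finger_gap: 59.7
grip_force: 1.2
```

```bash
python3 - <<'E'
from h import *
go(487,204.5,102,180);s=sense();print(s['ft_force'],s['wrist_torque'],s['finger_gap'],s['time'])
E
```

```text
pose [488.1 204.7 102.6] [1.800e+02 1.000e-01 1.647e+02] j6 -57.5 dp [ 0.005 -0.002  0.003] angz -0.085 dyaw 15.3
[ 2.74134636 -0.10760015  1.40454273] [ 0.02996137 -0.45626353 -0.07682146] 59.70964416806541 20.45
```

step_arm(
  targets=[
    {"dp": [0, 0, 0], "angular": [0, 0, -0.015], "fingers": 0.3},
    {"dp": [0, 0, 0], "angular": [0, 0, -0.03], "fingers": 0.3},
    {"dp": [0, 0, 0], "angular": [0, 0, -0.045], "fingers": 0.3},
    {"dp": [0, 0, 0], "angular": [0, 0, -0.06], "fingers": 0.3},
    {"dp": [0, 0, 0], "angular": [0, 0, -0.075], "fingers": 0.3},
    {"dp": [0, 0, 0], "angular": [0, 0, -0.09], "fingers": 0.3},
    {"dp": [0, 0, 0], "angular": [0, 0, -0.1], "fingers": 0.3},
    {"dp": [0, 0, 0], "angular": [0, 0, -0.11], "fingers": 0.3},
  ],
)

```text
time: 21.45
tool_pos: [488.8, 205.1, 103.0]
tcp_rot: [179.9, 0.2, -175.8]
ft_force: [5.1, 1.1, 2.1]
finger_gap: 59.2
grip_force: 19.1
```

```bash
python3 - <<'E'
from h import *
go(487,204.5,102,180);s=sense();print(s['ft_force'],s['wrist_torque'],s['finger_gap'],s['time'])
E
```

```text
pose [488.8 205.1 103. ] [ 179.9    0.2 -175.8] j6 -77.0 dp [ 0.009 -0.002  0.005] angz -1.976 dyaw 355.8
[5.09615378 1.08471818 2.05587191] [ 0.30452365 -0.79240172 -1.32066046] 59.23205941300453 21.45
```

The torque reached 1.3 N m and the heading matches 270°, so the nut is at its stop. Back off, lift and shut the fingers.

step_arm(
  targets=[
    {"dp": [0, 0, 0], "angular": [0, 0, 0.05], "fingers": 0.3},
    {"dp": [0, 0, -0.1], "angular": [0, 0, 0.05], "fingers": 0.3},
    {"dp": [0, 0, -0.25], "angular": [0, 0, 0.05], "fingers": 0.3},
    {"dp": [0, 0, -0.38], "angular": [0, 0, 0.05], "fingers": 0.3},
    {"dp": [0, 0, -0.42], "angular": [0, 0, 0.05], "fingers": 0.3},
    {"dp": [0, 0, -0.42], "angular": [0, 0, 0.05], "fingers": 1},
    {"dp": [0, 0, -0.42], "angular": [0, 0, 0.05], "fingers": 1},
    {"dp": [0, 0, -0.42], "angular": [0, 0, 0.05], "fingers": 1},
  ],
)

```text
time: 22.45
tool_pos: [486.4, 204.4, 184.9]
tcp_rot: [-180.0, -0.1, 175.3]
ft_force: [0.2, 0.4, 0.4]
finger_gap: 5.5
grip_force: 0.0
```

```bash
python3 - <<'E'
from h import *
a=snapshot('side');go(487.5,204.5,158,174);s=sense();print(s['ft_force'],s['finger_gap'],s['time'])
cv2.imwrite('pics/c8.png',cv2.resize(a[185:285,208:308],(500,500),interpolation=2))
E
```

```text
pose [486.6 204.5 185.2] [-1.800e+02 -1.000e-01  1.753e+02] j6 -68.0 dp [-0.005  0.     0.136] angz 0.007 dyaw -1.3
[ 0.82506787  0.376927   -0.26773655] 0.2126762353704578 22.5
```

View pics/c8.png

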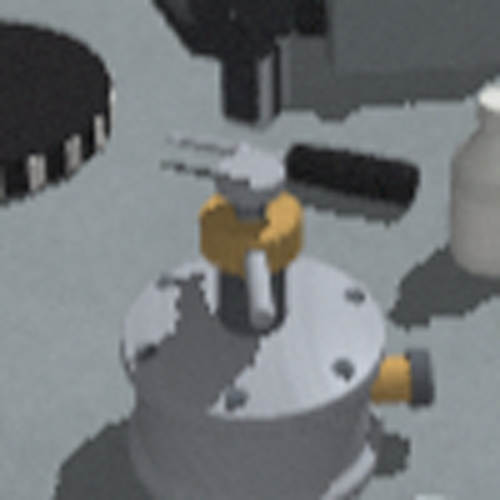

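The nut is raised, the bar points at the camera (about 115°, three quarters of a turn), and the shut fingers hang over the pin head at (250,165). Press.

step_arm(
  targets=[
    {"dp": [0, 0, 0.06], "angular": [0, 0, 0], "fingers": 1},
    {"dp": [0, 0, 0.11], "angular": [0, 0, 0], "fingers": 1},
    {"dp": [0, 0, 0.13], "angular": [0, 0, 0], "fingers": 1},
    {"dp": [0, 0, 0.145], "angular": [0, 0, 0], "fingers": 1},
    {"dp": [0, 0, 0.155], "angular": [0, 0, 0], "fingers": 1},
    {"dp": [0, 0, 0.165], "angular": [0, 0, 0], "fingers": 1},
    {"dp": [0, 0, 0.175], "angular": [0, 0, 0], "fingers": 1},
    {"dp": [0, 0, 0.178], "angular": [0, 0, 0], "fingers": 1},
  ],
)

```text
time: 23.5
tool_pos: [487.2, 204.7, 151.1]
tcp_rot: [180.0, 0.0, 175.3]
ft_force: [-4.0, -1.8, 5.9]
finger_gap: 0.0
grip_force: 3.1
```

```bash
python3 - <<'E'
from h import *
go(487.5,204.5,148,174);s=sense();print(s['ft_force'],s['time'])
E
```

```text
pose [487.2 204.7 151.1] [180.    0.  175.3] j6 -68.0 dp [-0.002 -0.001  0.016] angz 0.007 dyaw -1.3
[-3.95013598 -1.84537778  5.90962987] 23.5
```

step_arm(
  targets=[
    {"dp": [0, 0, 0.005], "angular": [0, 0, 0], "fingers": 1},
    {"dp": [0, 0, 0.01], "angular": [0, 0, 0], "fingers": 1},
    {"dp": [0, 0, 0.015], "angular": [0, 0, 0], "fingers": 1},
    {"dp": [0, 0, 0.02], "angular": [0, 0, 0], "fingers": 1},
    {"dp": [0, 0, 0.02], "angular": [0, 0, 0], "fingers": 1},
    {"dp": [0, 0, 0.02], "angular": [0, 0, 0], "fingers": 1},
    {"dp": [0, 0, 0.02], "angular": [0, 0, 0], "fingers": 1},
    {"dp": [0, 0, 0.02], "angular": [0, 0, 0], "fingers": 1},
  ],
)

```text
time: 24.5
tool_pos: [487.5, 204.8, 149.9]
tcp_rot: [180.0, 0.1, 175.3]
ft_force: [-14.2, -5.6, 25.1]
finger_gap: -0.1
grip_force: 12.5
```

The pin is on its stop (25 N at 149.9 mm). Hold it, then lift off.

step_arm(
  targets=[
    {"dp": [0, 0, 0], "fingers": 1, "angular": [0, 0, 0]},
    {"dp": [0, 0, 0], "fingers": 1, "angular": [0, 0, 0]},
    {"dp": [0, 0, 0], "fingers": 1, "angular": [0, 0, 0]},
    {"dp": [0, 0, 0], "fingers": 1, "angular": [0, 0, 0]},
    {"dp": [0, 0, 0], "fingers": 1, "angular": [0, 0, 0]},
    {"dp": [0, 0, 0], "fingers": 1, "angular": [0, 0, 0]},
    {"dp": [0, 0, 0], "fingers": 1, "angular": [0, 0, 0]},
    {"dp": [0, 0, 0], "fingers": 1, "angular": [0, 0, 0]},
  ],
)

```text
time: 25.5
tool_pos: [487.5, 204.8, 149.9]
tcp_rot: [180.0, 0.1, 175.3]
ft_force: [-13.8, -4.5, 24.3]
finger_gap: -0.3
grip_force: 12.5
```

step_arm(
  targets=[
    {"dp": [0, 0, 0], "fingers": 1, "angular": [0, 0, 0]},
    {"dp": [0, 0, 0], "fingers": 1, "angular": [0, 0, 0]},
    {"dp": [0, 0, 0], "fingers": 1, "angular": [0, 0, 0]},
    {"dp": [0, 0, 0], "fingers": 1, "angular": [0, 0, 0]},
    {"dp": [0, 0, 0], "fingers": 1, "angular": [0, 0, 0]},
    {"dp": [0, 0, 0], "fingers": 1, "angular": [0, 0, 0]},
    {"dp": [0, 0, 0], "fingers": 1, "angular": [0, 0, 0]},
    {"dp": [0, 0, 0], "fingers": 1, "angular": [0, 0, 0]},
  ],
)

```text
time: 26.5
tool_pos: [487.5, 204.8, 149.9]
tcp_rot: [180.0, 0.1, 175.3]
ft_force: [-12.7, -5.3, 25.6]
finger_gap: -0.0
grip_force: 12.5
```

step_arm(
  targets=[
    {"dp": [0, 0, 0], "fingers": 1, "angular": [0, 0, 0]},
    {"dp": [0, 0, 0], "fingers": 1, "angular": [0, 0, 0]},
    {"dp": [0, 0, 0], "fingers": 1, "angular": [0, 0, 0]},
    {"dp": [0, 0, -0.02], "fingers": 1, "angular": [0, 0, 0]},
    {"dp": [0, 0, -0.06], "fingers": 1, "angular": [0, 0, 0]},
    {"dp": [0, 0, -0.15], "fingers": 1, "angular": [0, 0, 0]},
    {"dp": [0, 0, -0.3], "fingers": 1, "angular": [0, 0, 0]},
    {"dp": [0, 0, -0.4], "fingers": 1, "angular": [0, 0, 0]},
  ],
)

```text
time: 27.5
tool_pos: [487.8, 204.8, 229.0]
tcp_rot: [180.0, 0.1, 175.3]
ft_force: [1.2, -0.2, 0.3]
finger_gap: 0.3
grip_force: 0.0
```

```bash
python3 - <<'E'
from h import *
a=snapshot('side');s=sense();print(s['ft_force'],s['tool_pos'],s['time'])
cv2.imwrite('pics/c9.png',cv2.resize(a[110:330,120:370],(750,660))[:600])
E
```

```text
[0.3933228  0.15731316 2.41977108] [488.8878788  205.17787431 231.78050124] 27.55
```

View pics/c9.png

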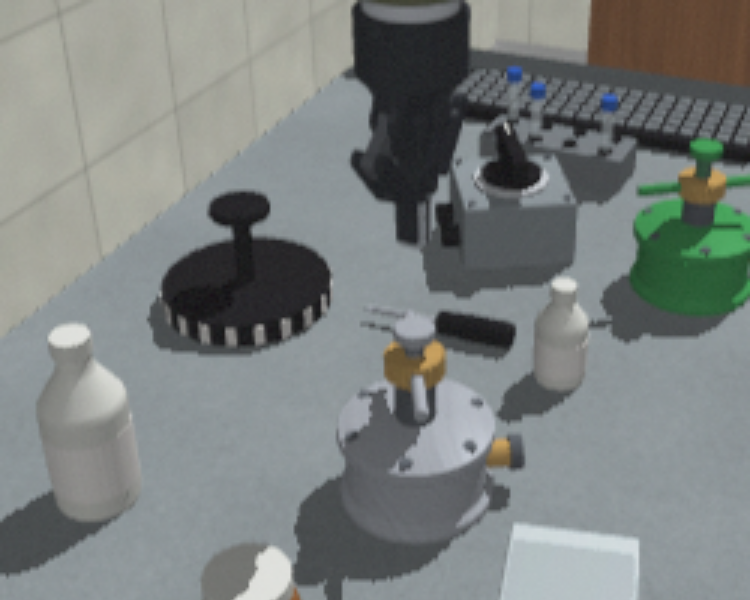

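The pin is back up (head at (413,330)), the nut is raised, the isolator handle at (510,150) is turned, the bystanders stand where they were, and the gripper is clear.

```bash
python3 -c "
from bench import *
print(hand_in())"
```

```text
the job is handed in; nothing more can be done
None
```

The job is done and handed in at about 28 s: isolator turned clockwise to its stop, lock nut undone to its stop, vent pin held right down for more than two seconds and sprung back up, and no bystanders disturbed.

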